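# Carry the tray of loose microscope objectives to its stand

## Task

Two white handled trays are on the microscope bench. Take the one that holds two loose objectives by its handle, carry it level so that both objectives stay in it all the way, and set it down gently on the rectangular black stand so that it sits flat inside the stand's raised lip.

Things in the scene. Friction and masses are not known exactly. Their poses are not given: they have to be found in the camera images.
- tray: Open white plastic tray with two loose objectives, about 0.2 kg (a twin tray is empty). 130 (x) x 84 (y) mm, walls 22 mm high, floor 3 mm thick. Handle: black level bar over the middle, along the tray's x over all 130 mm, 14 mm wide (y), 18 mm tall, its centre 76 mm and top 85 mm above the underside, on a 6 mm post at each end; grip it across y at mid-length. Origin: centre of the underside, z up.
- long_objective: Longer objective: steel turned cylinder with a black ring, 24 mm diameter, 40 mm tall, narrowing to 13 mm at the top, 60 g, standing loose in the tray. Origin: centre of its underside; z along its axis.
- short_objective: Shorter objective: the same shape, 24 mm diameter, 28 mm tall, 60 g, standing loose in the tray. Origin: centre of its underside; z along its axis.
- stand: Rectangular black stand, grey bed, fixed, 190 (x) x 144 (y) mm (the round black turntable is not it). Flat bed 24 mm above the bench; a lip 10 mm wide rises to 32 mm round all four sides. Bed inside the lip 170 (x) x 124 (y) mm: the tray fits, long side along long side, either way round, 20 mm to spare each side. Origin: centre of the underside, z up.

How it is judged:
At the end, for the whole second after the job is handed in: The tray rests flat on the stand's bed, wholly inside the raised lip (its underside within 5 mm of the bed's height, level within 3 degrees, its centre within 30 mm of the stand's centre along each axis, which the lip ensures), at rest, with both objectives inside it and at rest (x of tray in the frame of stand between -0.03 and 0.03 m and y of tray in the frame of stand between -0.03 and 0.03 m and z of tray in the frame of stand between 0.019 and 0.028 m and angle between tray's own z axis and vertical below 0.06 rad and linear speed of tray below 0.03 m/s and x of long_objective in the frame of tray between -0.066 and 0.066 m and y of long_objective in the frame of tray between -0.043 and 0.043 m and z of long_objective in the frame of tray between -0.005 and 0.046 m and linear speed of each of long_objective, short_objective below 0.05 m/s and x of short_objective in the frame of tray between -0.066 and 0.066 m and y of short_objective in the frame of tray between -0.043 and 0.043 m and z of short_objective in the frame of tray between -0.005 and 0.046 m); the robot touches nothing.
It fails at once if the tray is tipped more than 20 degrees from level (angle between tray's own z axis and vertical above 0.35 rad).
It fails at once if the tray is dropped (moves faster than 0.6 m/s while the fingers do not hold it) (linear speed of tray above 0.6 m/s and contact force between the fingers and tray below 0.05 N).
It fails at once if an objective leaves the tray (distance between long_objective and tray above 0.1 m).
It fails at once if an objective leaves the tray (distance between short_objective and tray above 0.1 m).
It also fails if it takes over 48 s, if anything falls off the work surface, if the arm or the gripper's body presses on something with over 40 N, if the wrist force passes 120 N, or if a joint passes its speed limit or range.

## Robot

A 6-joint arm with a two-finger parallel gripper is mounted at the origin on the work surface. World frame = base frame: x ahead of the robot, y to its left, z up, the work surface at z = 0. Lengths are in m, angles in rad, forces in N, time in s.
With the tool pointing down it reaches from about 0.325 to 0.9 m from the base axis. Payload 6.1 kg.
Tool frame: the origin (TCP) lies on the mounting face of the last link; the fingertips stand 182 mm ahead of it and the grasp point (between the pads) lies 164 mm ahead of it; z points along the fingers, y is the line along which they close (so a half turn about z gives the same grasp; the last joint's range is limited). The gripper opens to 87 mm and grips with 3 to 60 N. Pads are 19 mm wide; open, the fingers measure 117 mm over their backs; the gripper's body (75 mm by 190 mm) begins 51 mm behind the grasp point.
Start: joints at [-1.367, 0.22, 1.526, -0, 1.395, -0.126], TCP at [0.202, -0.591, 0.405] pointing down, gripper open.
Joint ranges: [-2.98, 2.98], [-0.91, 2.08], [0.09, 2.57], [-1.24, 4.39], [0.2, 2.65], [-2.68, 2.68]. Speed limits (rad/s): [2.57, 2.57, 3.01, 3.14, 3.14, 3.14].

## Interface

Orientations are given as [roll, pitch, yaw] about the fixed x, y, z axes, in that order (R = Rz(yaw) Ry(pitch) Rx(roll)).
In Python, from bench import arm gives the robot as it stands. Calls block until the motion is done:
- arm.goto(position, orientation): joint-space move of the TCP to a pose.
- arm.line_to(position, attitude=None, feed=0.15): straight line of the TCP; attitude=None keeps the orientation; feed is the mean speed in m/s.
- arm.move_j(angles): joint-space move.
- arm.move_gripper(opening, grasp_force=None): finger opening in m; grasp_force is the grip in N (None keeps the last); returns when the fingers have stopped.
- arm.hold(seconds).
- arm.ik(position, orientation): joint angles nearest the present ones, or None.
- arm.get_state(): the state.
- arm.snapshot(name): name is "scene" or "top"; returns a dict with "img" (400x640x3 uint8, blue, green, red), "depth" (400x640 float32, m along the optical axis (not along the pixel's ray), 0 where there is no reading), "mtx" (3x3 intrinsics, pixels), "R" (3x3) and "t" (3): a world point X has camera coordinates R X + t. Camera axes: x right, y down, z forward; pixel columns grow to the right and rows downward; lengths in m; the calibration is good to about 2 mm. A picture is of the moment at which its call begins.
A pose or a line that the arm cannot do raises arm.Unreachable and nothing moves.
- arm.close_job(): hands the job in; it is judged then, once.
Trained networks look in a picture, given as the dict that the camera call returned (one of the last four; its "shot" number tells which), for a name from the list of things; names that differ only in an ending like _2 or _b are one class to them, and where a whole thing is asked for, a point or a joint stands for the part that bears it (a point fixed in the world has none). Each returns a list of dicts, best first, with "p" (0 to 1); they miss things now and then, are a little off and sometimes report something else, mostly with a low value. They report only what shows in the picture. A call takes as long as a camera call.
- arm.trace(picture, target): "region" (400x640 bool, what is visible of it) and "at" ([column, row] in pixels, amid what is visible of it).
The state is a dict: "t": time; "q": joint angles; "joint_vel": joint speeds; "joint_torque": joint torques, N m; "tool_pos": TCP position; "tcp_rot": TCP orientation; "contact_force": force on the tool from outside, world axes, zero at the start; "moment": the same for the moment, N m; "opening": finger opening in m; "grip_force": force on a finger pad.
Only numpy, scipy, OpenCV 4.12 (cv2) and the standard library are available. Lean on these libraries where they do the work, as an engineer would, in place of code of your own. Each camera call takes 0.05 s, during which the arm holds its last target. There are 200 camera calls.

## Working session

There is one attempt and no reset: what is moved stays moved. The work goes in short steps, each a Python script; the robot and the scene stay as the last script left them, time stands still between calls to the robot, and variables do not carry over. Pictures are saved under pics/ and viewed, at most 10 in all, crops included, and the job is handed in when it is done.

```bash
mkdir -p pics; ls; cat > h.py <<'E'
import numpy as np, cv2
from bench import arm
def cloud(s):
    d=s["depth"]; v,u=np.mgrid[:400,:640]; K=s["mtx"]
    P=np.stack([(u-K[0,2])/K[0,0]*d,(v-K[1,2])/K[1,1]*d,d],-1)
    return (P-s["t"])@s["R"]   # R^T (P - t)
E
python3 - <<'E'
from h import *
for n in ("scene","top"):
    s=arm.snapshot(n); cv2.imwrite(f"pics/{n}0.png",s["img"]); W=cloud(s); ok=s["depth"]>0
    print(n,"cam",(-s["R"].T@s["t"]).round(3))
    for k in ("tray","long_objective","short_objective","stand"):
        for r in arm.trace(s,k):
            m=r["region"]&ok; p=W[m]
            print(k,round(r["p"],2),np.round(r["at"]),m.sum(),np.percentile(p,[2,50,98],axis=0).round(3).tolist() if len(p) else None)
E
```

```text
pics
scene cam [1.015 0.609 0.662]
tray 0.69 [454. 284.] 2801 [[0.388, 0.306, 0.003], [0.459, 0.364, 0.013], [0.528, 0.419, 0.088]]
long_objective 0.47 [475. 289.] 203 [[0.424, 0.384, 0.007], [0.434, 0.396, 0.029], [0.44, 0.405, 0.047]]
stand 0.72 [355. 232.] 3955 [[0.411, 0.046, 0.008], [0.51, 0.124, 0.027], [0.595, 0.187, 0.036]]
top cam [0.343 0.003 1.277]
tray 0.68 [194. 210.] 1212 [[0.392, 0.308, -0.003], [0.452, 0.358, 0.005], [0.513, 0.415, 0.086]]
short_objective 0.45 [206. 200.] 57 [[0.472, 0.32, 0.01], [0.483, 0.328, 0.022], [0.493, 0.342, 0.031]]
stand 0.83 [276. 196.] 3108 [[0.405, 0.044, 0.017], [0.497, 0.113, 0.023], [0.588, 0.181, 0.034]]
```

View pics/scene0.png

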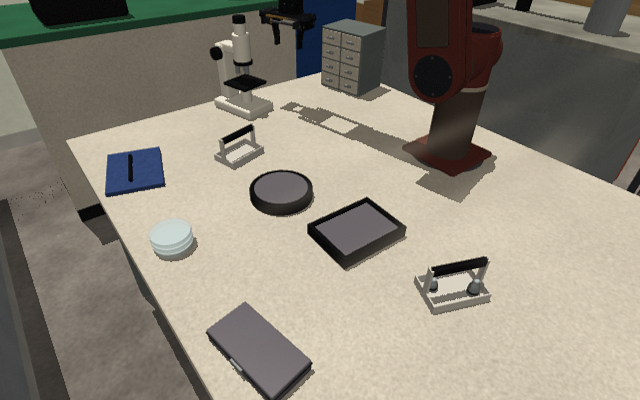

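View pics/top0.png

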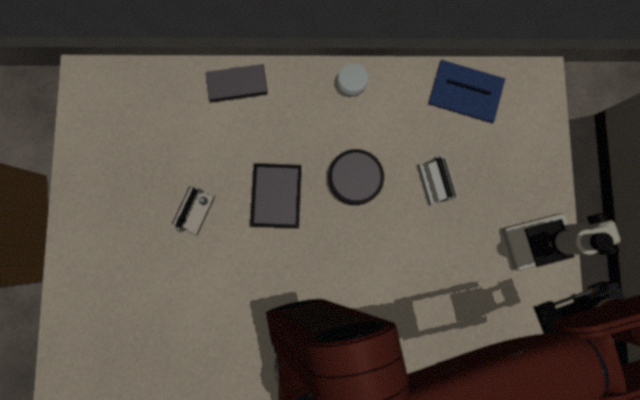

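The tray with the two objectives is at scene (454,284) and top (194,210). The empty twin is at scene (240,148) and the stand at scene (355,232), top (276,196). The network hits match. Next I'll measure the handle, tray outline and stand.

```bash
python3 - <<'E'
from h import *
def rect(p):
    (c,s,a)=cv2.minAreaRect((p[:,:2]*1000).astype(np.float32)); return np.round(c,1),np.round(s,1),round(a,1)
A={}
for n in ("scene","top"):
    s=arm.snapshot(n); W=cloud(s).reshape(-1,3); W=W[s["depth"].ravel()>0]
    near=lambda c,r:W[np.hypot(W[:,0]-c[0],W[:,1]-c[1])<r]
    T=near((.455,.36),.1); S=near((.497,.113),.14)
    h=T[T[:,2]>.066]; w=T[(T[:,2]>.006)&(T[:,2]<.03)]; l=S[(S[:,2]>.015)&(S[:,2]<.045)]
    lip=S[(S[:,2]>.0285)]; bed=S[(abs(S[:,0]-.497)<.06)&(abs(S[:,1]-.113)<.045)]
    print(n,"handle",len(h),h.mean(0).round(4),rect(h),"top z",np.percentile(h[:,2],[50,95]).round(4))
    print("  fitline",cv2.fitLine(h[:,:2].astype(np.float32),cv2.DIST_HUBER,0,.01,.01).ravel().round(3))
    print("  tray",len(w),rect(w)); print("  stand",len(l),rect(l),"bed z",np.median(bed[:,2]).round(4),"lip z",np.median(lip[:,2]).round(4))
E
```

```text
scene handle 681 [0.4622 0.3631 0.0825] (array([457.2, 362.7]), array([ 16.9, 131.4]), 66.7) top z [0.0854 0.0884]
  fitline [ 0.91  -0.415  0.45   0.371]
  tray 1275 (array([459.6, 345.1]), array([121.4, 148.2]), 69.5)
  stand 3768 (array([498.5, 113.3]), array([146.2, 193.5]), 87.7) bed z 0.0269 lip z 0.0338
top handle 300 [0.4547 0.3603 0.0812] (array([455.4, 361.5]), array([ 16.8, 129. ]), 66.2) top z [0.0823 0.0862]
  fitline [ 0.918 -0.396  0.471  0.353]
  tray 350 (array([441.9, 367.7]), array([ 86.4, 159. ]), 67.2)
  stand 3100 (array([497.6, 113.1]), array([144.5, 190.4]), 87.5) bed z 0.0226 lip z 0.0307
```

```bash
cat > c.py <<'E'
G=[.4562,.362]; S=[.498,.113]; yg=-.414; ys=-.042; GZ=.240
E
python3 - <<'E'
from h import *; from c import *
for k in (0,np.pi,-np.pi):
    print(k,[None if (q:=arm.ik(p,[np.pi,0,y+k])) is None else np.round(q,2) for p,y in (([*G,.34],yg),([*S,.3],ys))])
o=[np.pi,0,yg]
arm.move_gripper(.06); arm.goto([*G,.36],o); arm.line_to([*G,GZ+.03],feed=.12)
arm.line_to([*G,GZ],feed=.06); st=arm.get_state(); print(st["t"],st["tool_pos"],st["tcp_rot"],st["contact_force"])
s=arm.snapshot("scene"); cv2.imwrite("pics/pre.png",cv2.resize(s["img"][150:350,330:590],(780,600)))
E
```

```text
0 [array([ 0.54,  0.17,  1.71, -0.  ,  1.26,  2.52]), array([ 0.07,  0.05,  1.92, -0.  ,  1.17,  1.68])]
3.141592653589793 [array([ 0.54,  0.17,  1.71,  0.  ,  1.26, -0.62]), array([ 0.07,  0.05,  1.92,  0.  ,  1.17, -1.46])]
-3.141592653589793 [array([ 0.54,  0.17,  1.71,  0.  ,  1.26, -0.62]), array([ 0.07,  0.05,  1.92,  0.  ,  1.17, -1.46])]
6.3667 [0.45618299 0.36198757 0.23974445] [ 3.14118644e+00  2.69085216e-04 -4.13959237e-01] [ 0.52167209 -0.85842128 -0.48757726]
```

View pics/pre.png

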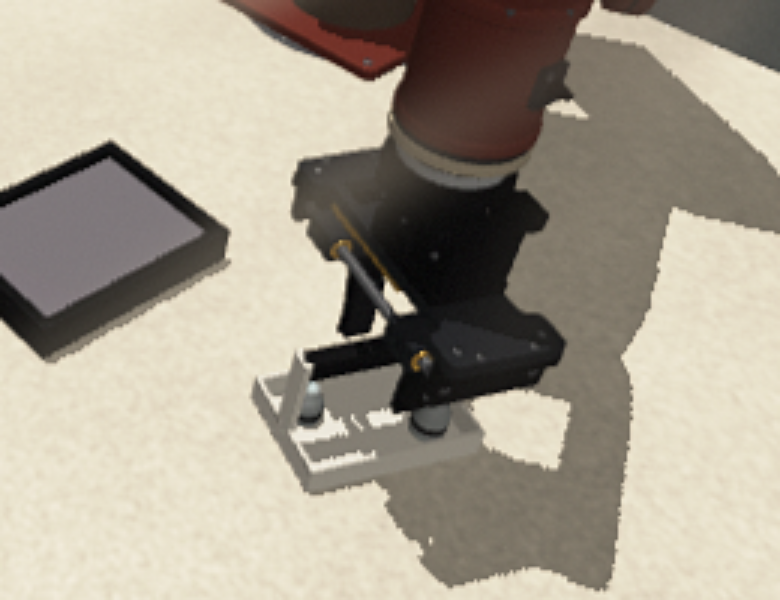

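The fingers straddle the bar (far finger at crop (360,300), near one at (420,370)). Both objectives are upright at (312,400) and (430,415), clear of the fingers. I'll grip and lift a little.

```bash
python3 - <<'E'
from h import *; from c import *
arm.move_gripper(.02,grasp_force=8); arm.move_gripper(0,grasp_force=35); st=arm.get_state(); print(st["opening"],st["grip_force"],st["contact_force"])
arm.line_to([*G,GZ+.02],feed=.03); arm.hold(.3); st=arm.get_state(); print(st["t"],st["opening"],st["grip_force"],st["contact_force"],st["moment"])
arm.line_to([*G,GZ+.08],feed=.06); arm.hold(.2)
s=arm.snapshot("scene"); cv2.imwrite("pics/lift.png",cv2.resize(s["img"][150:350,330:590],(780,600)))
E
```

```text
0.013737209606163437 34.99265897087753 [ 0.84596575  1.15653978 -0.57790001]
8.775 0.013502365031183896 34.99045019969344 [ 0.11730006  0.1794013  -3.45731404] [ 0.01288652 -0.04600618  0.05598649]
```

View pics/lift.png

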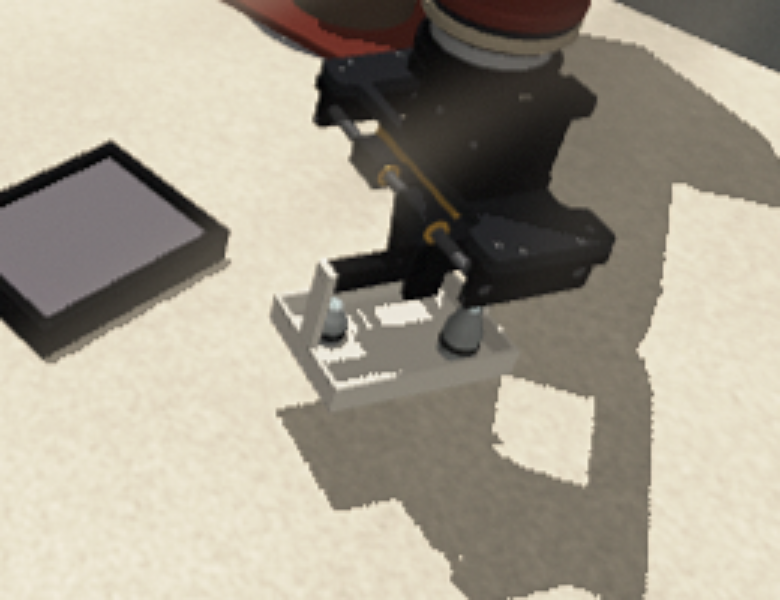

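The tray is lifted and level, weighing about 3.4 N, with both objectives upright at crop (333,320) and (462,330). Now I'll carry it over and lower it until contact.

```bash
python3 - <<'E'
from h import *; from c import *
arm.line_to([*S,GZ+.08],[np.pi,0,ys],feed=.07)
arm.line_to([*S,GZ+.04],feed=.05); arm.hold(.3)
s=arm.snapshot("scene"); cv2.imwrite("pics/over.png",cv2.resize(s["img"][130:330,250:510],(780,600)))
t=arm.snapshot("top"); W=cloud(t).reshape(-1,3)
st=arm.get_state(); print(st["t"],st["tool_pos"],st["contact_force"],st["opening"])
f0=st["contact_force"][2]; z=GZ+.04
arm.line_to([*S,GZ+.029],feed=.03); z=GZ+.029
while z>GZ+.018:
    z-=.001; arm.line_to([*S,z],feed=.02); arm.hold(.05); f=arm.get_state()["contact_force"][2]
    print(round(z-GZ,4),round(f,2))
    if f-f0>2.0: break
s=arm.snapshot("scene"); cv2.imwrite("pics/down.png",cv2.resize(s["img"][130:330,250:510],(780,600))); print(arm.get_state()["t"])
E
```

```text
15.2833 [0.49804972 0.11300802 0.28016322] [-0.06366263  0.16284612 -2.91596779] 0.013262691793604729
0.028 -2.28
0.027 -3.68
0.026 -3.05
0.025 -3.45
0.024 -2.18
0.023 5.5
17.65
```

View pics/down.png

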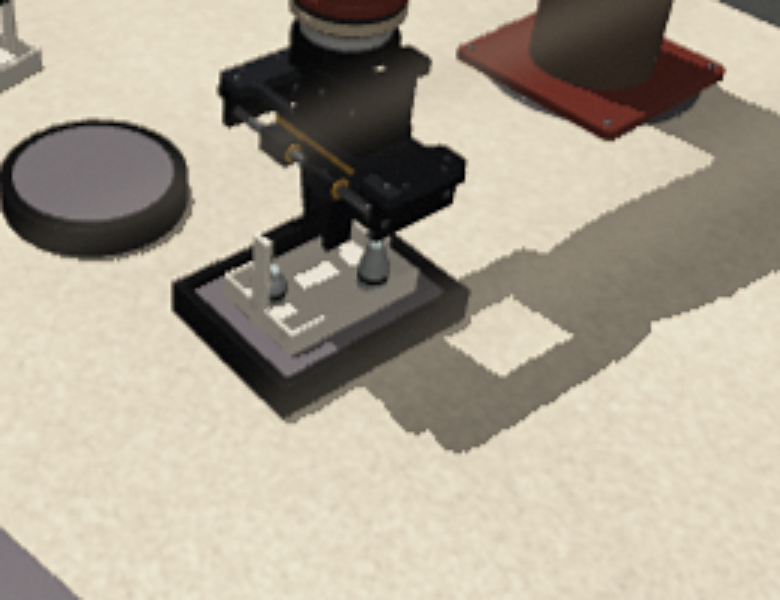

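The tray sits inside the lip, roughly centred, at contact height (24 mm, as expected). Both objectives are upright at crop (275,283) and (373,263). I'll release and retreat.

```bash
python3 - <<'E'
from h import *; from c import *
arm.move_gripper(.0155,grasp_force=5); arm.move_gripper(.05)
arm.line_to([*S,GZ+.06],feed=.05); arm.line_to([*S,GZ+.14],feed=.1); arm.hold(.3)
st=arm.get_state(); print(st["t"],st["contact_force"],st["opening"])
s=arm.snapshot("scene"); cv2.imwrite("pics/end.png",cv2.resize(s["img"][130:330,250:510],(780,600)))
W=cloud(s).reshape(-1,3); T=W[(np.hypot(W[:,0]-.498,W[:,1]-.113)<.085)]
h=T[(T[:,2]>.088)&(T[:,2]<.125)]; r=cv2.minAreaRect((h[:,:2]*1000).astype(np.float32))
print(r,np.percentile(h[:,2],[50,95])); a=h[h[:,0]<.47];b=h[h[:,0]>.52]; print(np.percentile(a[:,2],90),np.percentile(b[:,2],90))
E
```

```text
20.9333 [-0.53262113  0.27927075  0.31123207] 0.05015333386998286
((499.198486328125, 112.45170593261719), (18.06501007080078, 130.58348083496094), 87.243408203125) [0.10892274 0.11249475]
0.11204044511656927 0.11225412880009517
```

View pics/end.png

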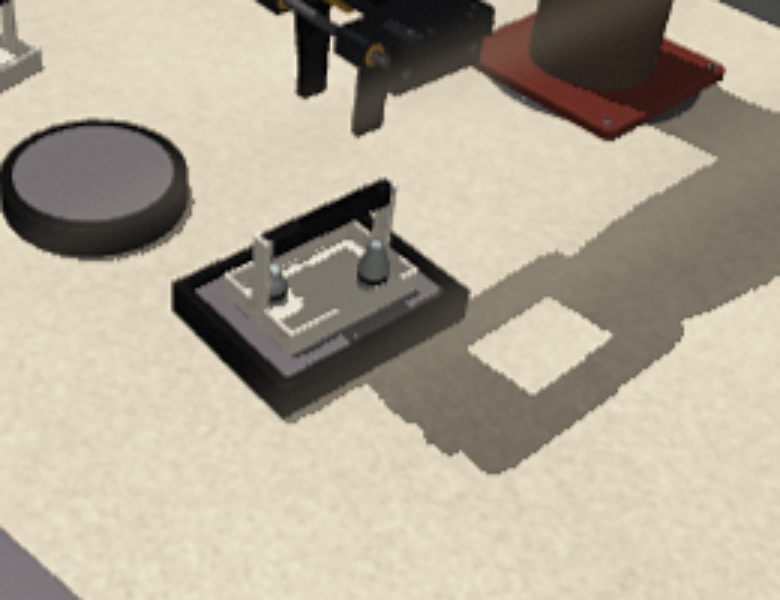

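The tray is flat and centred in the stand (handle at 499, 112 mm, ends level within 1 mm). Both objectives are upright and the gripper is clear.

```bash
python3 -c "
from bench import arm; print(arm.close_job())"
```

```text
the job is handed in; nothing more can be done
None
```

The tray with both objectives is sitting flat and centred inside the stand's lip, the gripper is clear, and the job was handed in at about 21 s of the 48 s allowed; no verdict was returned.

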